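Open the candle rack's ratchet stop to the green clip

TASK

Make room in the packing rack for more candles: press down the red release on the sliding stop and, with it held down, push the stop back along its bar, away from the candles, until its white pointer stands over the green clip. Then let the release come up so that the ratchet locks the stop there. Only press and push: pick nothing up, and leave the candles and the other things on the table standing where they are.

Things in the scene. Friction and masses are not known exactly. Their poses are not given: they have to be found in the camera images.
- rack: Plywood packing rack fixed to the table: base board 170 mm along its x, 400 mm along its y, 12 mm thick. Origin 10 mm to the -x side of the board's centre line, half-way along its length, at table height; z up. A steel ratchet bar runs along y on its +x side (x = +45 mm), bar top 60 mm above the table. A plywood end wall stands at its -y end, with two candles beside it; the sliding stop travels along the bar.
- jaw (a joint): Position of the black sliding stop along the bar, m: 0 = nearest the candles, up to 0.170 as it is pushed back along the rack's +y. Release up: the ratchet (5 mm pitch) stops it going back. Release down: it slides with under 2 N of drag. When the release is let up, the stop may by itself click 0 to 5 mm further along +y into the next notch, and can go no further.
- release (a joint): Downward travel of the red release on the stop, m: 0.007 = fully down; unpressed it reads 0 (pawl deep in a notch) to 0.003 (pawl riding on a tooth), pad top then 86 to 83 mm above the table. Sprung: moves from about 3 N, about 6 N fully down, rises by itself. The ratchet is free from 3.5 mm down; hold it about 5 mm down while sliding. It travels with the stop.
- pad_top (a point): Centre of the top of the red release pad: 36 mm along the rack's x by 40 mm along the rack's y, flat, 86 mm above the table when fully up. Axes as the rack's; moves with the stop.
- push_plate (a point): Top edge, middle of the near face, of the orange upright push plate on the stop, right behind the pad on the rack's +y side: 40 mm wide (rack x), 9 mm thick (rack y), 113 mm above the table, standing about 27 mm proud of the pad. Its face towards the pad looks along the rack's -y and lies 25 mm from the pad's centre, 5 mm past the pad's edge. A fingertip on the pad can push against it.
- pointer (a point): Far (outer) end of the white pointer of the stop, a 4 mm wide bar that sticks out 26 mm on the bar's far side (rack +x), top 32 mm above the table; it passes 10 mm above the green clip. The clip and this point are compared along the rack's y. The pad's centre lies 6 mm to its -y side.
- clip: Green marker clip fixed on the dark strip along the rack's +x edge: 30 mm (x) by 20 mm (y) by 7 mm tall, origin at its underside 10 mm inside of the block's centre in x, centred in y; axes parallel to the rack's. The pointer must come to stand over its 20 mm width.
- candle_a_mid (a point): Cream LED candle standing in the rack next to the end wall, 68 mm diameter, 85 mm tall, loose; point at its centre.
- candle_b_mid (a point): Cream LED candle standing in the rack between the first one and the stop, 68 mm diameter, 85 mm tall, loose; point at its centre.
- candle_c_mid (a point): Bystander: cream LED candle, 64 mm diameter, 75 mm tall, just past the rack's +y end; point at its centre.
- candle_d_mid (a point): Bystander: cream LED candle, 72 mm diameter, 100 mm tall, beyond the rack; point at its centre.
- candle_e_mid (a point): Bystander: cream LED candle, 68 mm diameter, 85 mm tall, beyond the rack; point at its centre.
- battery_pack_mid (a point): Bystander: small red and brown card pack, 58 x 30 x 52 mm, beyond the rack; point at its centre.
- mug_mid (a point): Bystander: blue mug, 82 mm diameter, 92 mm tall, to the left of the rack; point at its centre.
Mind the look-alikes: they are no part of the job. What is shaped like the part that bears candle_c_mid but yellow is not meant.

How it is judged:
By the outcome, as a careful person would: the job done as asked, in the order asked, and still so for the second after the job is handed in, with the robot touching nothing.
It also fails if it takes over 35 s, if anything falls off the work surface, if the arm or the gripper's body presses on something with over 40 N, if the wrist force passes 120 N, or if a joint passes its speed limit or range.

ROBOT

A 6-joint arm with a two-finger parallel gripper is mounted at the origin on the work surface. World frame = base frame: x ahead of the robot, y to its left, z up, the work surface at z = 0. Lengths are in m, angles in rad, forces in N, time in s.
With the tool pointing down it reaches from about 0.3 to 0.775 m from the base axis. Payload 14.6 kg.
Tool frame: the origin (TCP) lies midway between the tips of the shut fingers; the grasp point (between the pads) lies 19 mm behind it; z points along the fingers, x is the direction in which the jaws open and shut, and the axes are right-handed (so a half turn about z gives the same grasp; the last joint's range is limited). The gripper opens to 85 mm and grips with 20 to 120 N. Pads are 22 mm wide; open, the fingers measure 114 mm over their backs; the gripper's body (76 mm by 85 mm) begins 54 mm behind the grasp point. The pads swing forward as they close: fully open they stand 13 mm farther back than shut.
Start: joints at [-1.283, 0.3, 1.521, -0, 1.321, -0.067], TCP at [0.191, -0.516, 0.231] pointing down, gripper open.
Joint ranges: [-3.03, 3.03], [-0.79, 2.21], [0.23, 2.52], [-1.04, 4.18], [0, 3.07], [-2.55, 2.55]. Speed limits (rad/s): [2.22, 2.22, 2.57, 3.14, 3.14, 3.14].

INTERFACE

Orientations are given as a unit quaternion [w, x, y, z].
In Python, from plant import arm gives the robot as it stands.
- The arm moves only by the shell command python3 -m jog 'ROWS' [OPENING] [FORCE]. ROWS is JSON, a list of rows, each an object with "dp": the shift along the world's x, y, z each as a share of 15 cm, from -1 to 1, a list of three; "roll": the turn about the world's z as a share of 90 degrees, from -1 to 1. A call has 1 to 5 rows; each row is the pose to reach, as a shift and turn from the pose commanded when the call began; what a row does not reach only later rows make up. A row lasts 1/8 s, in which the tool goes at most 62.5 mm and 10.7 degrees, less where a joint would pass 70% of its speed; a pose out of reach is approached as far as the arm can. A call with a number of a shift or a turn outside -1 to 1 is refused whole. A call with a gripper value outside its range is refused whole. OPENING is the closure, from 0 (fully open) to 1 (shut), set as the call begins (- or left out, the last holds). The fingers move at their own pace and stop on an object; FORCE is the grip in N (left out, the last holds). Time passes only in rows, so rows that repeat a pose let the fingers close. It gives the time, the measured TCP pose, the force and the opening at its end, in the units of the state.
- arm.get_state(): the state, without advancing time (a new reading comes with each control period).
- arm.grab_frame(name): name is "scene" or "top" or "wrist"; returns the picture (420x560x3 uint8, blue, green, red); there is no depth.
- arm.calibration(name): a dict with "fx", "fy", "cx", "cy" (pixels), "k1" (the pictures are not rectified: a ray, as slopes to the right and down, at radius r is drawn at 1 + k1 r^2 times it, then the intrinsics apply), "world_from_camera" (4x4, takes a point from camera to world coordinates). Camera axes: x right, y down, z forward; pixel columns grow to the right and rows downward; lengths in m; the calibration is good to about 2 mm. A picture is of the moment at which its call begins: read the wrist's pose just before it. calibration takes no time and is no camera call; for the wrist camera it gives the pose at the moment of the call.
- arm.hand_in(): hands the job in, once; it reports no verdict.
Trained networks look in the newest picture that a camera, given by its name, has taken for a name from the list of things; names that differ only in an ending like _2 or _b are one class to them, and where a whole thing is asked for, a point or a joint stands for the part that bears it (a point fixed in the world has none). Each returns a list of dicts, best first, with "p" (0 to 1); they miss things now and then, are a little off and sometimes report something else, mostly with a low value. They report only what shows in the picture. A call takes as long as a camera call. They do not tell look-alikes from the thing itself.
- arm.recognise(thing, camera): "rect" ([left, top, right, bottom] in pixels, round what is visible of it).
The state is a dict: "clock": time; "qpos": joint angles; "joint_vel": joint speeds; "tau": joint torques, N m; "position": TCP position; "orientation": TCP orientation; "ft_force": force on the tool from outside, world axes, zero at the start; "torque": the same for the moment, N m; "gripper_width": finger opening in m.
Only numpy, scipy, OpenCV 4.12 (cv2) and the standard library are available. Lean on these libraries where they do the work, as an engineer would, in place of code of your own. Each camera call takes 0.05 s, during which the arm holds its last target. There are 200 camera calls.

## Working session

There is one attempt and no reset: what is moved stays moved. The work goes in short steps, Python scripts to look and compute and a shell command to move; the robot and the scene stay as the last step left them, time stands still between calls to the robot, and variables do not carry over. Pictures are saved under pics/ and viewed, on a budget of 10 in all, crops included, one or two more only if the job needs it, and the job is handed in when it is done.

```bash
mkdir -p pics; ls
cat > h.py <<'E'
from plant import arm
import numpy as np, cv2
def ray(cam,u,v,c=None):
    c=c or arm.calibration(cam)
    xd=np.array([(u-c["cx"])/c["fx"],(v-c["cy"])/c["fy"]]); x=xd.copy()
    for _ in range(20): x=xd/(1+c["k1"]*(x@x))
    T=np.array(c["world_from_camera"]); return T[:3,3],T[:3,:3]@np.array([x[0],x[1],1])
def at(cam,u,v,z,c=None):
    o,d=ray(cam,u,v,c); return o+d*(z-o[2])/d[2]
def proj(cam,P,c=None):
    c=c or arm.calibration(cam); T=np.linalg.inv(np.array(c["world_from_camera"]))
    p=T[:3,:3]@np.array(P)+T[:3,3]; x=p[:2]/p[2]; x=x*(1+c["k1"]*(x@x)); return x*[c["fx"],c["fy"]]+[c["cx"],c["cy"]]
E
python3 - <<'E'
from h import *
a=arm.grab_frame("scene");b=arm.grab_frame("top")
cv2.imwrite("pics/a.png",cv2.resize(a,(800,600)));cv2.imwrite("pics/b.png",cv2.resize(b,(800,600)))
for n in ["pad_top","push_plate","pointer","clip","rack"]:
  for cam in ["top","scene"]: print(n,cam,arm.recognise(n,cam)[:3])
s=arm.get_state();print(s["clock"],s["position"],s["orientation"])
E
```

```text
pics
pad_top top [{'rect': [286.7, 222.0, 304.6, 235.6], 'p': 0.63}]
pad_top scene [{'rect': [264.3, 178.1, 293.2, 199.7], 'p': 0.5}, {'rect': [417.3, 274.2, 489.0, 333.3], 'p': 0.44}, {'rect': [190.9, 121.3, 381.2, 260.7], 'p': 0.39}]
push_plate top [{'rect': [278.8, 222.4, 316.7, 281.1], 'p': 0.83}]
push_plate scene [{'rect': [268.1, 148.5, 299.5, 222.1], 'p': 0.93}]
pointer top [{'rect': [279.3, 221.2, 313.0, 279.3], 'p': 0.87}]
pointer scene [{'rect': [263.4, 150.3, 300.1, 222.2], 'p': 0.61}]
clip top []
clip scene [{'rect': [319.2, 236.4, 335.3, 249.4], 'p': 0.52}, {'rect': [208.8, 127.4, 244.8, 175.1], 'p': 0.4}]
rack top [{'rect': [211.5, 201.7, 388.3, 296.9], 'p': 0.59}]
rack scene [{'rect': [189.8, 123.5, 380.2, 264.1], 'p': 0.88}, {'rect': [266.3, 149.9, 300.1, 222.6], 'p': 0.69}]
0.6 [ 0.19107159 -0.51573508  0.23127945] [-8.24023609e-06  8.20794234e-01 -5.71223971e-01  5.16800266e-06]
```

View pics/a.png

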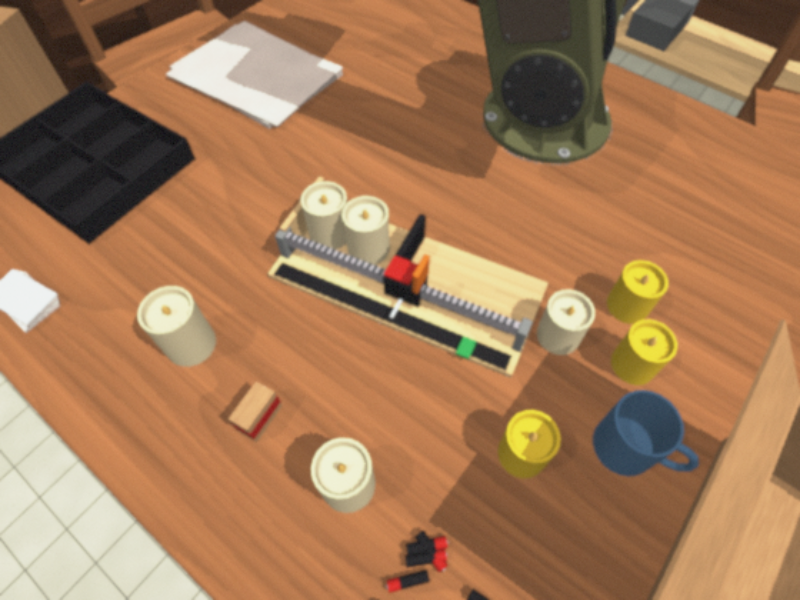

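View pics/b.png

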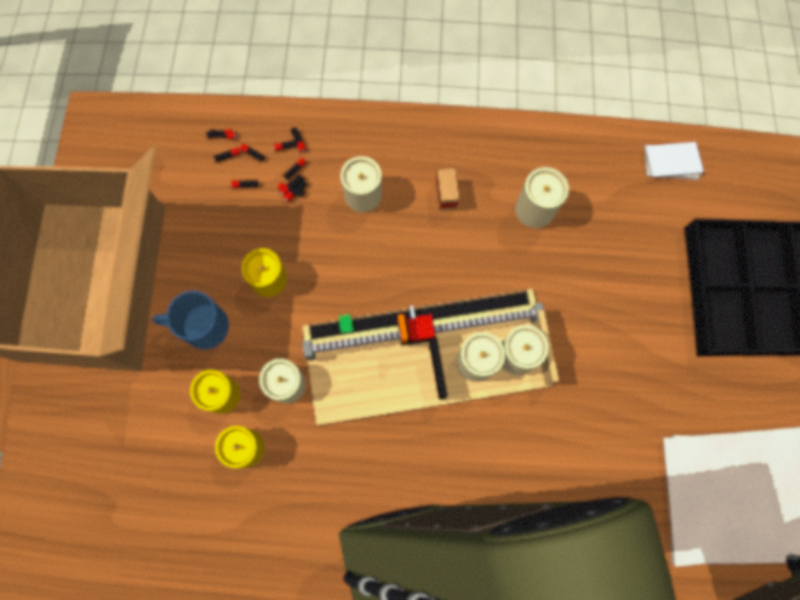

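The top view (800×600) shows the red pad at (422,327), the orange plate at (404,328), the pointer tip at (411,308) and the green clip at (346,324). The rack's +y runs image-left. Next I'll segment these by colour and triangulate.

```bash
cat >> h.py <<'E'
def blob(img,lo,hi,box):
    hsv=cv2.cvtColor(img,cv2.COLOR_BGR2HSV); m=cv2.inRange(hsv,lo,hi)
    k=np.zeros_like(m); l,t,r,b=box; k[t:b,l:r]=255; m&=k
    n,_,st,ce=cv2.connectedComponentsWithStats(m)
    if n<2: return None
    i=1+np.argmax(st[1:,4]); return ce[i],st[i]
E
python3 - <<'E'
from h import *
img=arm.grab_frame("top"); B=(200,190,400,310)
g=blob(img,(50,120,60),(75,255,255),B); r=blob(img,(0,200,120),(4,255,255),(270,200,320,260)); o=blob(img,(8,200,150),(14,255,255),(270,210,300,250))
print(g,r,o)
print("clip",at("top",*g[0],.007)); 
if r: print("pad",at("top",*r[0],.085))
if o: print("plate",at("top",*o[0],.113))
print("pointer",at("top",411*.7,308*.7,.032))
# rack strip corners on base board top (z .012)
for u,v in [(305,325),(533,291),(556,381),(317,423)]: print(at("top",u*.7,v*.7,.012))
s=arm.grab_frame("scene")
for u,v,z in [(466,347,.0155),(398,268,.085),(396,312,.032)]: print("scene",at("scene",u*.7,v*.7,z))
print([(n,at("top",(q['rect'][0]+q['rect'][2])/2,(q['rect'][1]+q['rect'][3])/2,.04)) for n in ["candle_c_mid"] for q in arm.recognise(n,"top")])
E
```

```text
(array([241.73451327, 226.86725664]), array([237, 221,  11,  12, 113], dtype=int32)) (array([294.64478764, 228.88803089]), array([286, 220,  18,  18, 259], dtype=int32)) (array([281.5       , 236.16666667]), array([281, 234,   3,   5,   6], dtype=int32))
clip [0.5134376  0.16217783 0.007     ]
pad [0.50064465 0.0359191  0.085     ]
plate [0.4769509  0.06470283 0.113     ]
pointer [0.54268053 0.05255042 0.032     ]
[0.50655555 0.23008699 0.012     ]
[ 0.59033789 -0.15633371  0.012     ]
[ 0.43677962 -0.1979625   0.012     ]
[0.34364723 0.19577089 0.012     ]
scene [0.51177393 0.16261095 0.0155    ]
scene [0.50190275 0.03300028 0.085     ]
scene [0.53535448 0.05505565 0.032     ]
[('candle_c_mid', array([0.40336684, 0.25471349, 0.04      ])), ('candle_c_mid', array([0.38164836, 0.36567205, 0.04      ])), ('candle_c_mid', array([0.29833724, 0.30983776, 0.04      ])), ('candle_c_mid', array([0.58207558, 0.30176758, 0.04      ]))]
```

Results agree between the cameras: pad centre about (0.501, 0.035), rack +y about (-0.22, 0.975), travel about 0.113 m. I'll move above the pad with the fingers shut and align the yaw.

```bash
P='[{"dp":[0.26,0.45,0]},{"dp":[0.51,0.91,0]},{"dp":[0.51,0.91,0]}]'; python3 -m jog '[{"dp":[0.17,0.3,0],"roll":-0.08},{"dp":[0.35,0.6,0],"roll":-0.08},{"dp":[0.51,0.91,0],"roll":-0.08}]' 1 20
python3 -m jog '[{"dp":[0.17,0.3,0]},{"dp":[0.35,0.6,0]},{"dp":[0.51,0.91,0]}]'
python3 -m jog '[{"dp":[0.17,0.3,0]},{"dp":[0.35,0.6,0]},{"dp":[0.51,0.91,0]}]'
python3 -m jog '[{"dp":[0.17,0.3,0]},{"dp":[0.35,0.6,0]},{"dp":[0.51,0.91,0]},{"dp":[0.51,0.91,0]}]'
python3 - <<'E'
from h import *
c=arm.calibration("wrist");img=arm.grab_frame("wrist");cv2.imwrite("pics/w1.png",img)
s=arm.get_state();print(s["clock"],s["position"],s["orientation"],s["gripper_width"],s["ft_force"])
print(np.array(c["world_from_camera"]).round(3).tolist())
for p in [(.501,.035,.085),(.513,.162,.007),(.495,.06,.113)]: print(proj("wrist",p,c))
E
```

```text
clock: 1.12
position: [0.2681, -0.3778, 0.2313]
orientation: [-0.0, 0.783, -0.622, 0.0]
ft_force: [1.1, -0.3, 0.9]
gripper_width: 0.0321
1.175 [ 0.26990427 -0.37390734  0.23136381] [-6.69367157e-04  7.83820960e-01 -6.20986510e-01 -8.96967661e-05] 0.024449826722428708 [1.71950504 0.48184027 1.57055499]
[[0.227, -0.933, -0.279, 0.34], [-0.974, -0.217, -0.065, -0.362], [-0.0, 0.287, -0.958, 0.375], [0.0, 0.0, 0.0, 1.0]]
[ -83.53305305 -120.84907675]
[-103.1656755   -99.19590483]
[-69.51908147 -79.02899328]schema error: expected keys dp, roll
schema error: expected keys dp, roll
schema error: expected keys dp, roll
```

View pics/w1.png

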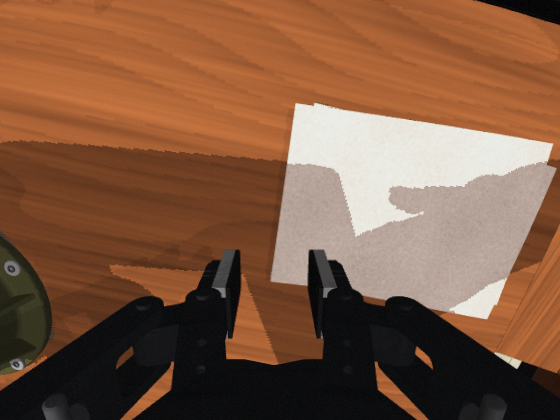

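The wrist picture shows only the paper and the half-shut fingers. "roll" is required in every row, so I'll resend the remaining moves with it.

```bash
python3 -m jog '[{"dp":[0.17,0.3,0],"roll":0},{"dp":[0.35,0.6,0],"roll":0},{"dp":[0.51,0.91,0],"roll":0}]'
python3 -m jog '[{"dp":[0.17,0.3,0],"roll":0},{"dp":[0.35,0.6,0],"roll":0},{"dp":[0.51,0.91,0],"roll":0}]'
python3 -m jog '[{"dp":[0.17,0.3,0],"roll":0},{"dp":[0.35,0.6,0],"roll":0},{"dp":[0.51,0.91,0],"roll":0},{"dp":[0.51,0.91,0],"roll":0}]'
python3 - <<'E'
from h import *
c=arm.calibration("wrist");img=arm.grab_frame("wrist");cv2.imwrite("pics/w2.png",img)
s=arm.get_state();print(s["clock"],s["position"],s["orientation"],s["gripper_width"],s["ft_force"])
for p in [(.501,.035,.085),(.513,.162,.007),(.495,.06,.113)]: print(proj("wrist",p,c))
np.save("c2.npy",c,allow_pickle=True)
E
```

```text
clock: 1.55
position: [0.3447, -0.2414, 0.2315]
orientation: [-0.0, 0.783, -0.622, 0.0]
ft_force: [0.6, -0.1, -0.6]
gripper_width: -0.0
clock: 1.92
position: [0.4213, -0.1047, 0.2315]
orientation: [-0.0, 0.783, -0.622, 0.0]
ft_force: [0.2, -0.5, -0.6]
gripper_width: -0.0003
clock: 2.42
position: [0.4978, 0.0327, 0.2309]
orientation: [0.0, 0.784, -0.62, -0.0]
ft_force: [-0.7, -1.1, 0.5]
gripper_width: -0.0003
2.475 [0.4971912  0.03128295 0.23094221] [ 2.28725890e-04  7.84061608e-01 -6.20682914e-01 -2.49944738e-04] 3.7739258379223384e-05 [-0.35592643 -0.27125881 -0.01763463]
[271.77004528 187.75005077]
[163.18950238 135.45746029]
[240.29989888 195.80620276]
```

View pics/w2.png

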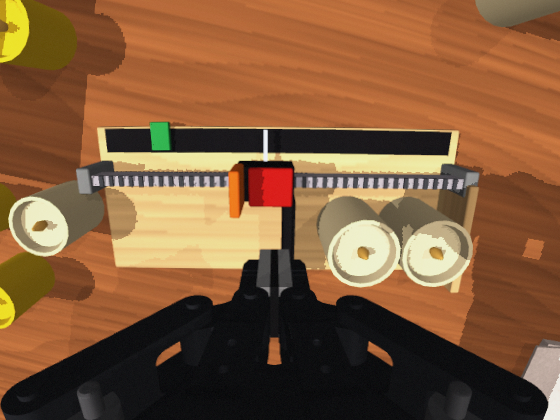

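Close view: pad centre at about (271,187), just as predicted. The plate is at (236,190), the pointer runs from (265,130) to (265,162), and the clip is at (161,136). I'll take exact numbers from this view.

Run:
```python
from h import *
c=np.load("c2.npy",allow_pickle=True).item(); f=lambda u,v,z:at("w",u,v,z,c)[:2]
img=cv2.imread("pics/w2.png")
g=blob(img,(50,120,60),(75,255,255),(140,110,190,160)); r=blob(img,(0,180,100),(4,255,255),(240,150,300,220));print(g,r)
y=f(98,128,.012)-f(458,131,.012); print(np.linalg.norm(y)); uy=y/np.linalg.norm(y); ux=np.array([uy[1],-uy[0]]);print(uy,np.degrees(np.arctan2(*-uy)))
P=f(265.5,131,.032); C=f(*g[0],.015); pad=f(271,187,.086)
print("clip L,R y rel pointer",[(f(u,131,.017)-P)@uy for u in (150.5,171.5)],(C-P)@uy)
print("pad",pad,"pad-pointer y",(pad-P)@uy)
for d in (0,10): print("target TCP",d,pad+d/1000*uy)
```

```text
(array([159.72363636, 135.94545455]), array([150, 122,  21,  29, 550], dtype=int32)) (array([270.433213  , 186.52587244]), array([ 249,  168,   44,   39, 1662], dtype=int32))
0.39666789495564214
[-0.2229561   0.97482849] 167.11728146737434
clip L,R y rel pointer [np.float64(0.1242321972102949), np.float64(0.10129822866176771)] 0.11525266624044302
pad [0.50175131 0.03588141] pad-pointer y -0.006372797210472661
target TCP 0 [0.50175131 0.03588141]
target TCP 10 [0.49952175 0.04562969]
```

```bash
python3 -m jog '[{"dp":[0.02,0.06,-0.3],"roll":0},{"dp":[0.02,0.06,-0.6],"roll":0},{"dp":[0.02,0.06,-0.8],"roll":0},{"dp":[0.02,0.06,-0.91],"roll":0},{"dp":[0.02,0.06,-0.91],"roll":0}]'
python3 - <<'E'
from h import *
c=arm.calibration("wrist");img=arm.grab_frame("wrist");cv2.imwrite("pics/w3.png",img)
s=arm.get_state();print(s["clock"],s["position"],s["orientation"],s["ft_force"])
E
```

```text
clock: 3.1
position: [0.4998, 0.0387, 0.0945]
orientation: [0.0, 0.783, -0.622, -0.0]
ft_force: [0.2, -0.1, -0.7]
gripper_width: 0.0002
3.15 [0.50036428 0.03883706 0.09550832] [-2.04266467e-04  7.83119066e-01 -6.21871710e-01  2.51616058e-04] [-0.59101999  0.15253876  0.25370042]
```

View pics/w3.png

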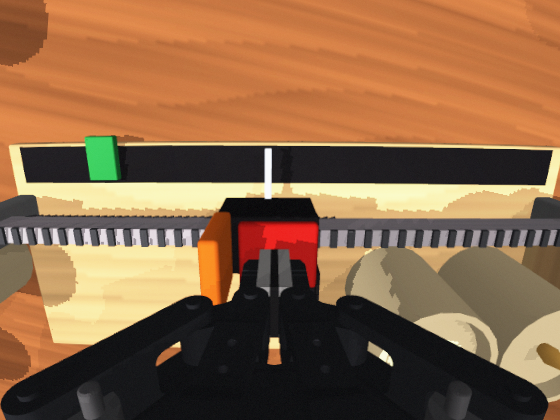

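The fingertips are over the red pad, clear of the plate at (215,255) and of the candles. Now I'll press down.

```bash
python3 -m jog '[{"dp":[0,0,-0.03],"roll":0},{"dp":[0,0,-0.06],"roll":0},{"dp":[0,0,-0.075],"roll":0},{"dp":[0,0,-0.09],"roll":0},{"dp":[0,0,-0.09],"roll":0}]'
python3 -c "
from h import *
s=arm.get_state();print(s['position'],s['ft_force'])"
```

```text
clock: 3.78
position: [0.5004, 0.0393, 0.0815]
orientation: [-0.0, 0.783, -0.622, 0.0]
ft_force: [1.2, -0.5, 4.3]
gripper_width: -0.0
[0.50036228 0.03925294 0.08147998] [ 1.1775464  -0.54899302  4.25628882]
```

```bash
python3 -m jog '[{"dp":[0,0,-0.005],"roll":0},{"dp":[-0.015,0.06,-0.005],"roll":0},{"dp":[-0.03,0.13,-0.005],"roll":0},{"dp":[-0.045,0.195,-0.005],"roll":0},{"dp":[-0.06,0.26,-0.005],"roll":0}]'
python3 -m jog '[{"dp":[-0.015,0.065,0],"roll":0},{"dp":[-0.03,0.13,0],"roll":0},{"dp":[-0.045,0.195,0],"roll":0},{"dp":[-0.06,0.26,0],"roll":0},{"dp":[-0.06,0.26,0],"roll":0}]'
python3 - <<'E'
from h import *
c=arm.calibration("wrist");img=arm.grab_frame("wrist");cv2.imwrite("pics/w4.png",img);np.save("c4.npy",c,allow_pickle=True)
s=arm.get_state();print(s["clock"],s["position"],s["orientation"],s["ft_force"])
E
```

```text
clock: 4.4
position: [0.491, 0.0792, 0.0806]
orientation: [-0.0, 0.783, -0.621, 0.0]
ft_force: [3.8, 0.0, 4.9]
gripper_width: -0.0001
clock: 5.03
position: [0.4818, 0.118, 0.0805]
orientation: [0.0, 0.784, -0.621, -0.0]
ft_force: [3.4, 0.5, 5.0]
gripper_width: 0.0003
5.075 [0.4819108  0.11759235 0.08048823] [ 4.27175820e-05  7.83491600e-01 -6.21402359e-01 -1.37410253e-04] [2.50942385 0.78344557 5.50046729]
```

View pics/w4.png

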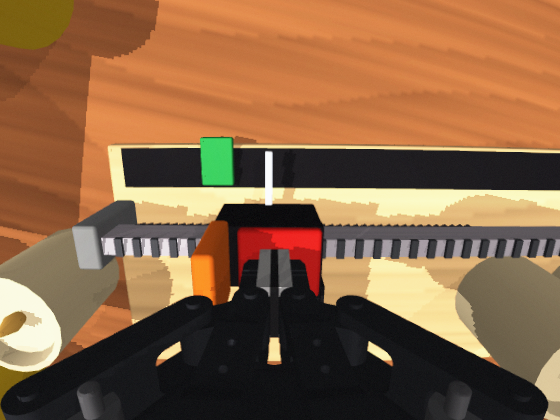

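The stop has travelled with the fingertips. The pointer tip is now at (268,152) and the clip at (217,161), both well visible. I'll measure what remains.

```bash
cat > m.py <<'E'
from h import *
def rem(img,c,P,row,cl):
    uy=np.array([-.223,.975]); p=at("w",*P,.032,c)[:2]
    return [1000*(at("w",u,row,.0185,c)[:2]-p)@uy for u in cl], p
E
python3 - <<'E'
from m import *
c=np.load("c4.npy",allow_pickle=True).item()
# clip top face: left/right edges at mid-height of the top
print(rem(None,c,(268.5,153),153,(201.5,233.5)))
c3=arm.calibration("wrist"); print(np.abs(np.array(c3["world_from_camera"])-np.array(c["world_from_camera"])).max())
E
```

```text
([np.float64(42.178736381891724), np.float64(22.088246778888855)], array([0.52788263, 0.13141892]))
0.00038615916635048597
```

```bash
python3 -m jog '[{"dp":[-0.015,0.065,0],"roll":0},{"dp":[-0.03,0.13,0],"roll":0},{"dp":[-0.04,0.17,0],"roll":0},{"dp":[-0.045,0.195,0],"roll":0},{"dp":[-0.045,0.195,0],"roll":0}]'
python3 - <<'E'
from h import *
c=arm.calibration("wrist");img=arm.grab_frame("wrist");cv2.imwrite("pics/w5.png",img);np.save("c5.npy",c,allow_pickle=True)
s=arm.get_state();print(s["clock"],s["position"],s["orientation"],s["ft_force"])
E
```

```text
clock: 5.7
position: [0.4752, 0.1468, 0.0805]
orientation: [-0.0, 0.783, -0.622, -0.0]
ft_force: [3.1, 1.0, 3.4]
gripper_width: -0.0003
5.75 [0.475236   0.14662567 0.08048709] [ 2.17525458e-05  7.83371993e-01 -6.21553144e-01 -9.83444442e-05] [2.62082142 1.46664746 4.98917133]
```

View pics/w5.png

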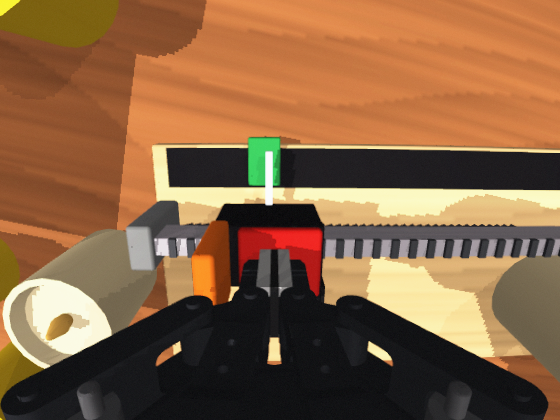

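The white pointer at (268,152) is over the clip (248–281), about 2 mm short of its centre. That leaves room for the 0–5 mm click. I'll lift straight up.

```bash
python3 -m jog '[{"dp":[0,0,0.02],"roll":0},{"dp":[0,0,0.04],"roll":0},{"dp":[0,0,0.06],"roll":0},{"dp":[0,0,0.1],"roll":0},{"dp":[0,0,0.3],"roll":0}]'
python3 -m jog '[{"dp":[0,0,0.3],"roll":0},{"dp":[0,0,0.6],"roll":0},{"dp":[0,0,0.6],"roll":0},{"dp":[0,0,0.6],"roll":0},{"dp":[0,0,0.6],"roll":0}]'
python3 - <<'E'
from h import *
c=arm.calibration("wrist");img=arm.grab_frame("wrist");cv2.imwrite("pics/w6.png",img);np.save("c6.npy",c,allow_pickle=True)
t=arm.grab_frame("scene");cv2.imwrite("pics/s6.png",cv2.resize(t,(800,600)))
s=arm.get_state();print(s["clock"],s["position"],s["ft_force"])
print(blob(img,(50,120,60),(75,255,255),(100,80,450,220)))
E
```

```text
clock: 6.38
position: [0.4743, 0.1462, 0.1248]
orientation: [0.001, 0.783, -0.622, -0.001]
ft_force: [-0.4, 0.1, 0.6]
gripper_width: 0.0
clock: 7.0
position: [0.4748, 0.1464, 0.2143]
orientation: [0.001, 0.783, -0.622, -0.001]
ft_force: [-0.8, 0.8, 0.4]
gripper_width: 0.0001
7.1 [0.4750205  0.14644649 0.21460239] [ 0.86518018 -0.04032345 -0.684556  ]
(array([266.62448133, 139.62448133]), array([258, 126,  20,  30, 482], dtype=int32))
```

View pics/w6.png

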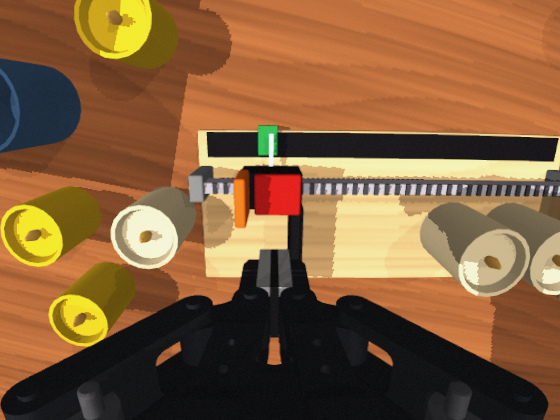

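View pics/s6.png

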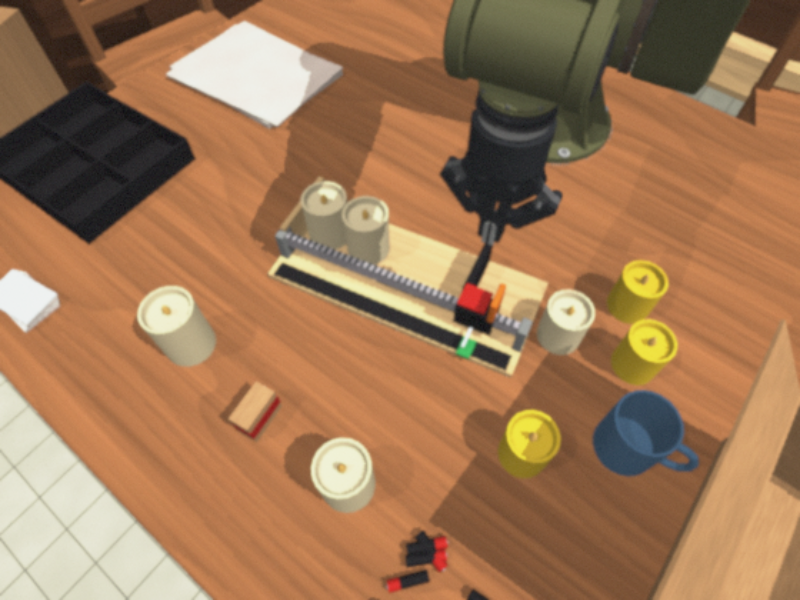

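After release the pointer at (271,135) is over the clip (258–278), and the scene view shows nothing else moved. One numeric check, then I'll hand in.

Run:
```python
from m import *
c=np.load("c6.npy",allow_pickle=True).item()
print("clip edges rel. pointer, mm",rem(None,c,(271,135),135,(258,278)))
r=blob(cv2.imread("pics/w6.png"),(0,180,100),(4,255,255),(230,150,320,230));print(r)
print(arm.hand_in())
```

```text
clip edges rel. pointer, mm ([np.float64(13.316944611190173), np.float64(-6.982029462127823)], array([0.52046991, 0.15943354]))
(array([277.44711538, 193.81463675]), array([ 254,  174,   48,   42, 1872], dtype=int32))
the job is handed in; nothing more can be done
None
```

The stop is pushed back with its white pointer over the green clip, the release has been let up, and the job is handed in at about 7 s of the 35 s allowed.

**What I did:** With the gripper shut, I pressed the red release about 5 mm down, at about 5 N. Holding it down, I pushed the stop about 110 mm back along its bar, then lifted straight up. The fingertips carried the stop by friction on the pad. The pictures do not show them touching the push plate.

**Last checks:**
- **Pointer:** the wrist camera puts it about 3 mm short of the clip's centre. It lies about 7 mm and 13 mm inside the clip's two edges. Before release I had estimated about 2 mm short, which agrees within measurement error.
- **Other things:** in the last scene picture the candles, battery pack and mug stand where they were.
- **Contact:** the gripper was about 13 cm above the pad and touching nothing.
- **Lock:** I did not test the ratchet by pushing the stop back. I only know that the release was free to rise.

One set of three moves was refused early on because of a missing key. The arm did not move for those, and I resent them.

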